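# Queue the cups at the water font and hold its lever half down

## Task

Slide the three handle-less white cups upright along the counter, one after another and without lifting them, in between the guide rails of the water font, until they stand in single file touching one another with the first against the end stop under the spout. Only then press the font's spring-loaded lever half-way down (never all the way down) and finish holding it there: the program ends while the robot is still pressing. Keep the cups standing and leave everything else on the counter where it is.

Things in the scene. Friction and masses are not known exactly. Their poses are not given: they have to be found in the camera images.
- tap: Water font fixed to the counter, turned up to 12 degrees. Origin: on the counter, on the lane's centre line, at the face of the 35 mm high end stop. The lane runs along the font's own -y axis, its floor is the bare counter. Pushed home, the cups' centres are at y = -30, -90 and -150 mm. Steel column with black head (64 mm wide, top 230 mm above the counter), axis at x = 0, y = +58 mm.
- lane_mouth (a point): Centre of the lane's mouth, on the counter, 203 mm from the end stop (font y = -203 mm). Two steel rails, 14 mm high, 6 mm thick: inner faces at x = -33 and +33 mm, straight from y = 0 to -165 mm, then flaring out to a mouth about 100 mm wide.
- spout (a point): Underside of the font's spout, 128 mm above the counter, over the first cup's place (font x = 0, y = -30 mm). The spout, up to 24 mm wide, reaches from the column to y = -42 mm, its top at 197 mm: a gripper cannot follow a cup under it, so let the later cups push the earlier ones home.
- lever (a joint): Lever hinge: 0 rad = up (at rest), 0.4 rad = fully down, half-way = 0.2 rad. Hinge axis along the font's y axis at x = -30, y = +58 mm, 200 mm above the counter; the lever points along the font's -x axis, 0.2 rad above level at rest, level when half down. Springs back when let go. At the pad: about 5 N to start, 8 N half-way, 11 N fully down.
- lever_pad (a point): Centre of the top face of the round black pad (44 mm across, 14 mm thick) at the lever's end, 105 mm from the hinge; it moves with the lever. Rest: about 228 mm above the counter, half down: about 207 mm (21 mm lower), fully down: about 186 mm. Press it straight down from above.
- cup0_mid (a point): Centre (half-way up) of a white porcelain cup without handle: straight cylinder, 60 mm across, 72 mm high, open at the top, wall 4 mm, about 0.22 kg (varies), standing on the counter. The three are alike.
- cup1_mid (a point): Centre (half-way up) of a white porcelain cup without handle: straight cylinder, 60 mm across, 72 mm high, open at the top, wall 4 mm, about 0.22 kg (varies), standing on the counter. The three are alike.
- cup2_mid (a point): Centre (half-way up) of a white porcelain cup without handle: straight cylinder, 60 mm across, 72 mm high, open at the top, wall 4 mm, about 0.22 kg (varies), standing on the counter. The three are alike.
- mug_mid (a point): Centre of a wider white mug WITH a handle (82 mm across, 95 mm high). Not to be moved; it stands near the cups.
- shaker_mid (a point): Centre of a spice shaker (48 mm across, 110 mm high). Not to be moved.
- sugar_mid (a point): Centre of a glass sugar jar with steel lid (80 mm across, 100 mm high). Not to be moved.
- creamer_mid (a point): Centre of a steel creamer cup (72 mm across, 85 mm high). Not to be moved.
Things that resemble listed ones, but are neither listed nor needed, are in the scene too. What is shaped like the part that bears cup0_mid but turquoise is not meant. Leave any blue look-alike of the part that bears cup2_mid alone.

How it is judged:
On the way, in this order (a step that is already met when the one before it is completed fails the run):
1. the three cups stand in single file in the lane, pushed home (y of cup0_mid in the frame of tap between -0.163 and 0 m and x of cup0_mid in the frame of tap between -0.008 and 0.008 m and angle between each of cup0_mid, cup1_mid, cup2_mid's own z axis and vertical below 0.1 rad and y of cup1_mid in the frame of tap between -0.163 and 0 m and x of cup1_mid in the frame of tap between -0.008 and 0.008 m and y of cup2_mid in the frame of tap between -0.163 and 0 m and x of cup2_mid in the frame of tap between -0.008 and 0.008 m), for 0.2 s.
2. the lever is pressed to about half its travel (value of joint lever between 0.13 and 0.27 rad), for 0.2 s.
At the end, for the whole second after the job is handed in: All three cups stand upright in file in the lane, pushed home against the stop and one another (at most 13 mm of gaps in all), and the robot itself presses the lever (over 3 N), still, at 0.13 to 0.27 rad (half travel, give or take about 7 mm at the pad), through the last second (all of step 1 and all of step 2 and velocity of joint lever between -0.1 and 0.1 rad/s and contact force between any of the fingers, the arm and lever above 3 N); the arm keeps its last pose, push and grip.
It fails at once if the lever is pressed (over 0.1 rad) while the cups are not in place (value of joint lever above 0.1 rad and not (y of cup0_mid in the frame of tap between -0.163 and 0 m and x of cup0_mid in the frame of tap between -0.008 and 0.008 m and angle between each of cup0_mid, cup1_mid, cup2_mid's own z axis and vertical below 0.1 rad and y of cup1_mid in the frame of tap between -0.163 and 0 m and x of cup1_mid in the frame of tap between -0.008 and 0.008 m and y of cup2_mid in the frame of tap between -0.163 and 0 m and x of cup2_mid in the frame of tap between -0.008 and 0.008 m)).
It fails at once if the lever is pressed right down (over 0.36 rad) (value of joint lever above 0.36 rad).
It fails at once if a cup is lifted off the counter (over 20 mm) (height (world z) of any of cup0_mid, cup1_mid, cup2_mid above 0.056 m).
It fails at once if a cup is tipped over (angle between any of cup0_mid, cup1_mid, cup2_mid's own z axis and vertical above 0.5 rad).
It fails at once if another thing on the counter is shifted (over 25 mm) (distance of any of mug_mid, shaker_mid, sugar_mid, creamer_mid from where it was at the start of the episode above 0.025 m).
It also fails if it takes over 67 s, if anything falls off the work surface, if the arm or the gripper's body presses on something with over 40 N, if the wrist force passes 120 N, or if a joint passes its speed limit or range.

## Robot

A 6-joint arm with a two-finger parallel gripper is mounted at the origin on the work surface. World frame = base frame: x ahead of the robot, y to its left, z up, the work surface at z = 0. Lengths are in m, angles in rad, forces in N, time in s.
With the tool pointing down it reaches from about 0.3 to 0.775 m from the base axis. Payload 14.6 kg.
Tool frame: the origin (TCP) lies on the centre line of the jaws, within the pads' length; the fingertips stand 25 mm ahead of it and the grasp point (between the pads) lies 6 mm ahead of it (ctrl.tip_reach is the distance from the TCP to the fingertips, in m); z points along the fingers, y is the line along which they close (so a half turn about z gives the same grasp; the last joint's range is limited). The gripper opens to 94 mm and grips with 3 to 60 N. Pads are 16 mm wide; open, the fingers measure 119 mm over their backs; the gripper's body (75 mm by 177 mm) begins 78 mm behind the grasp point.
Start: joints at [-1.337, 0.3, 1.521, -0, 1.321, -0.067], TCP at [0.163, -0.525, 0.23] pointing down, gripper open.
Joint ranges: [-3.03, 3.03], [-0.79, 2.21], [0.23, 2.52], [-1.04, 4.18], [0, 3.07], [-2.55, 2.55]. Speed limits (rad/s): [2.22, 2.22, 2.57, 3.14, 3.14, 3.14].

## Interface

Orientations are given as [roll, pitch, yaw] about the fixed x, y, z axes, in that order (R = Rz(yaw) Ry(pitch) Rx(roll)).
In Python, from station import ctrl gives the robot as it stands. The module is installed in compiled form; this text tells all that it offers.
- The arm moves only by the tool apply_moves, never from a script. Its argument "deltas" is a list of rows, each a list of 7 numbers: the closure in counts, from 0 (fully open) to 255 (shut), then the shift along the world's x, y, z in cm, then the turn, a rotation vector about the world's x, y, z in rad. In form: [[jaw, tx, ty, tz, ax, ay, az], ...]. A call has 1 to 10 rows; each row shifts and turns the commanded pose from where the row before left it; what a row does not reach is not made up. A row lasts 1/10 s, in which the tool goes at most 50 mm and 8.59 degrees, less where a joint would pass 70% of its speed; a pose out of reach is approached as far as the arm can. A call with a gripper value outside its range is refused whole. The fingers move at their own pace and stop on an object; "grip_force" is the grip in N (left out, the last holds). Time passes only in rows, so rows that do not move let the fingers close. It gives the time, the measured TCP pose, the force, the opening and the grip force at its end, in the units of the state.
- ctrl.get_obs(): the state, without advancing time (a new reading comes with each control period).
- ctrl.camera(name): name is "scene" or "top"; returns a dict with "img" (384x512x3 uint8, red, green, blue), "K" (3x3 intrinsics, pixels), "k1" (the pictures are not rectified: a ray, as slopes to the right and down, at radius r is drawn at 1 + k1 r^2 times it, then the intrinsics apply), "pose" (4x4, takes a point from camera to world coordinates). Camera axes: x right, y up, looking along -z (the intrinsics and any distortion apply to the point x, -y, -z); pixel columns grow to the right and rows downward; lengths in m; the calibration is good to about 2 mm. A picture is of the moment at which its call begins. There is no depth.
- ctrl.hand_in(): hands the job in; it is judged then, once.
The state is a dict: "time_s": time; "qpos": joint angles; "joint_vel": joint speeds; "tau": joint torques, N m; "ee_pos": TCP position; "eef_rot": TCP orientation; "force": force on the tool from outside, world axes, zero at the start; "moment": the same for the moment, N m; "grip_width": finger opening in m; "grip_force": force on a finger pad.
Only numpy, scipy, OpenCV 4.12 (cv2) and the standard library are available. Lean on these libraries where they do the work, as an engineer would, in place of code of your own. Each camera call takes 0.05 s, during which the arm holds its last target. There are 200 camera calls.

## Working session

There is one attempt and no reset: what is moved stays moved. The work goes in short steps, Python scripts to look and compute and a tool call to move; the robot and the scene stay as the last step left them, time stands still between calls to the robot, and variables do not carry over. Pictures are saved under pics/ and viewed, at most 10 in all, crops included, and the job is handed in when it is done.

Besides the shell and the picture viewer there is one more tool, called after "Call:" in YAML: its name, and indented under it one key for each argument. apply_moves: Moves the arm, as the interface text tells. Its arguments: {"type":"object","properties":{"deltas":{"type":"array"},"grip_force":{"type":"number"}},"required":["deltas"]}

```bash
mkdir -p pics; cat > h.py <<'E'
from station import ctrl
import numpy as np, cv2
def snap(n,f):
    c=ctrl.camera(n); cv2.imwrite('pics/'+f,c['img'][:,:,::-1]); return c
def ray(c,u,v):
    K=c['K'];a=np.array([(u-K[0,2])/K[0,0],(v-K[1,2])/K[1,1]]);s=a.copy()
    for _ in range(20): s=a/(1+c['k1']*(s@s))
    P=c['pose'];return P[:3,3],P[:3,:3]@np.array([s[0],-s[1],-1.])
def hit(c,u,v,z):
    o,d=ray(c,u,v);return (o+d*(z-o[2])/d[2]).round(4)
def proj(c,p):
    P=c['pose'];q=P[:3,:3].T@(np.asarray(p)-P[:3,3]);s=np.array([q[0],-q[1]])/-q[2]
    s=s*(1+c['k1']*(s@s));K=c['K'];return np.array([K[0,0]*s[0]+K[0,2],K[1,1]*s[1]+K[1,2]]).round(1)
E
python3 - <<'E'
from h import *
for n in('top','scene'):
    c=snap(n,n+'1.png');print(c['pose'].round(3).tolist(),c['K'].round(1).tolist(),c['k1'])
    im=cv2.imread('pics/'+n+'1.png');cv2.imwrite('pics/'+n+'1b.png',cv2.resize(im,(800,600),interpolation=cv2.INTER_CUBIC))
o=ctrl.get_obs();print(o);print(ctrl.tip_reach)
E
```

```text
[[-0.02, 0.996, -0.083, 0.46], [-1.0, -0.02, 0.002, -0.027], [0.0, 0.083, 0.997, 1.142], [0.0, 0.0, 0.0, 1.0]] [[398.0, 0.0, 253.9], [0.0, 398.0, 194.4], [0.0, 0.0, 1.0]] -0.11551530023673842
[[-0.082, -0.745, 0.662, 1.252], [0.996, -0.072, 0.042, 0.023], [0.016, 0.663, 0.748, 0.938], [0.0, 0.0, 0.0, 1.0]] [[371.4, 0.0, 256.2], [0.0, 371.4, 184.5], [0.0, 0.0, 1.0]] -0.01480780769734796
{'time_s': 0.1, 'qpos': array([-1.33662222e+00,  3.00414478e-01,  1.52152933e+00,  1.91678766e-05,
        1.32064858e+00, -6.65717686e-02]), 'joint_vel': array([-9.75826462e-04, -1.50100153e-03, -3.31617645e-03,  2.53835363e-05,
       -5.01463499e-04, -1.60949975e-03]), 'tau': array([ 1.89412881e-04, -5.32649124e+01, -3.53285909e+01,  7.09300605e-02,
        2.34717998e-02, -6.74524108e-05]), 'ee_pos': array([ 0.16289754, -0.5251123 ,  0.22993925]), 'eef_rot': array([-3.14059637e+00, -8.50304459e-05,  3.00741078e-01]), 'force': array([-1.23100647,  0.37290634,  0.25028658]), 'moment': array([ 0.02185606,  0.03359454, -0.02289739]), 'grip_force': 0.0, 'grip_width': 0.09410860876907252}
0.025
```

View pics/top1b.png

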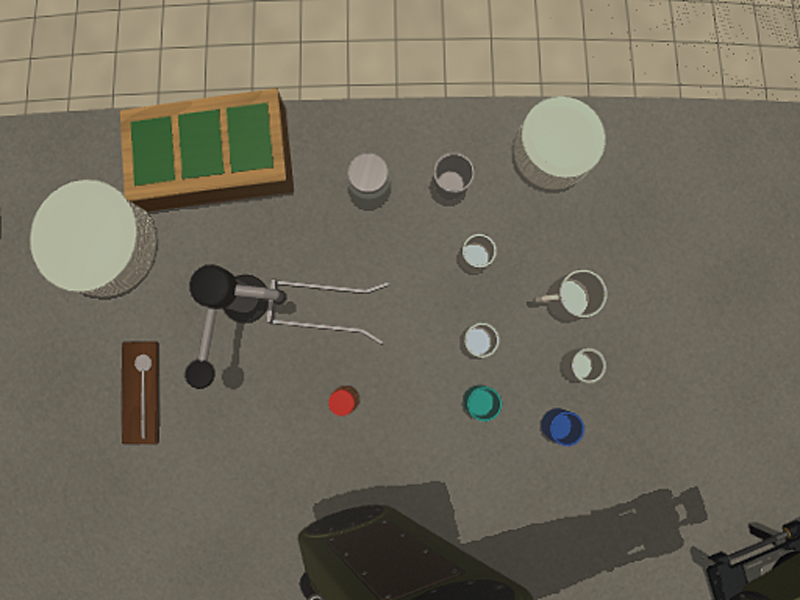

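View pics/scene1b.png

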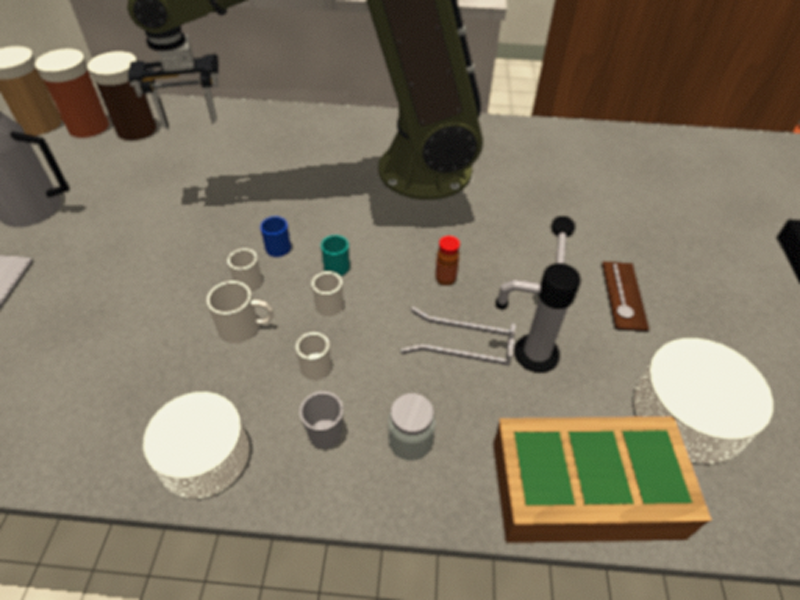

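Top view: white handle-less cups are at (479,252), (481,340) and (589,365). The mug with a handle at (583,294) is not meant, and neither are the turquoise (483,403) and blue (564,428) look-alikes. The font is at (212,285) with its lane mouth at about (385,315) and the lever pad at (200,374). I'll confirm in an enlarged crop.

```bash
python3 - <<'E'
import cv2
im=cv2.imread('pics/top1.png')
a=im[140:260,115:265];b=im[140:260,255:405] 
cv2.imwrite('pics/crA.png',cv2.resize(a,None,fx=5,fy=5,interpolation=cv2.INTER_CUBIC))
cv2.imwrite('pics/crB.png',cv2.resize(im[140:290,280:400],None,fx=4,fy=4,interpolation=cv2.INTER_CUBIC))
E
```

```text
(no output)
```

View pics/crA.png

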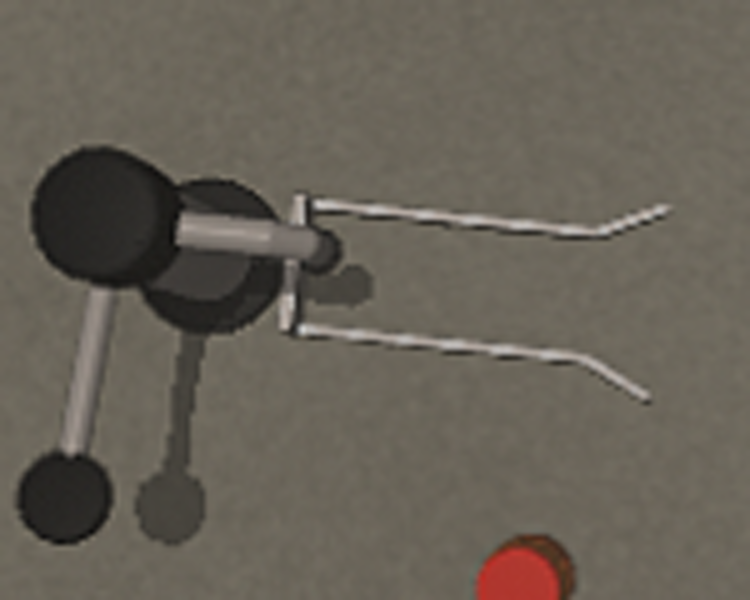

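View pics/crB.png

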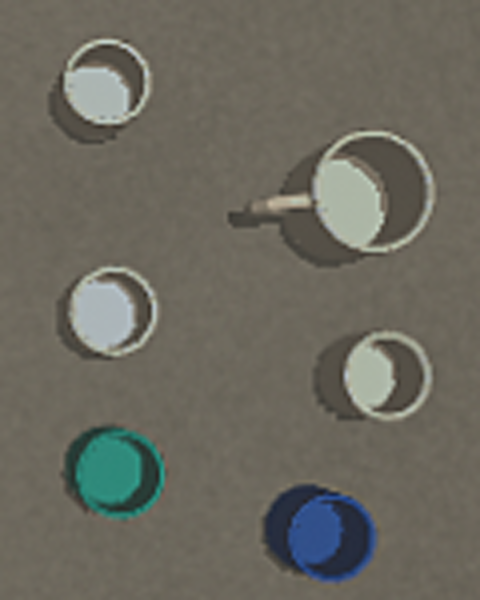

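Crops: three white cups with no handle at crB (108,82), (113,311), (388,376), and only the mug at (374,191) has a handle. Rails in crA run (312,204)→(600,234) and (300,329)→(580,356), and the pad is at (65,497).

```bash
cat >> h.py <<'E'
CUPS=None
E
python3 - <<'E'
from h import *
c=ctrl.camera('top')
A=lambda u,v,z:hit(c,(u+.5)/5-.5+115,(v+.5)/5-.5+140,z)
B=lambda u,v,z:hit(c,(u+.5)/4-.5+280,(v+.5)/4-.5+140,z)
for n,u,v,z in[('cA',108,82,.072),('cB',113,311,.072),('cC',388,376,.072),('mug',374,191,.095),('handle',240,207,.06),('teal',117,473,.072),('blue',333,537,.072)]:print(n,B(u,v,z))
# size check
print('cA width',B(151,82,.072)-B(65,82,.072))
p={k:A(u,v,.014) for k,u,v in[('us',312,204),('ub',600,234),('ut',668,208),('ls',300,329),('lb',580,356),('lt',648,398),('stopU',300,197),('stopL',288,332)]}
for k in p:print(k,p[k])
print('pad',A(65,497,.228),'head',A(98,213,.23),'shaker',A(518,575,.11))
d=(p['us']-p['ub']+p['ls']-p['lb'])[:2];d/=np.linalg.norm(d);print('dir',d,'yaw of font y',np.arctan2(d[1],d[0]))
m=(p['ub']+p['lb'])[:2]/2;print('bend mid',m,'origin est',m+.165*d)
n=np.array([d[1],-d[0]]);o=m+.165*d
print('gap',np.dot(p['ub'][:2]-p['lb'][:2],n))
f=lambda x,y,z:np.r_[o+n*x+d*y,z]
for nm,q in[('head',(0,.058)),('pad',(-.03-.105*np.cos(.2),.058)),('mouth',(0,-.203)),('c3',(0,-.15))]:print(nm,f(*q,0))
E
```

```text
cA [ 0.6397 -0.1746  0.072 ]
cB [ 0.4839 -0.1731  0.072 ]
cC [ 0.4356 -0.3594  0.072 ]
mug [ 0.5594 -0.3479  0.095 ]
handle [ 0.5535 -0.2645  0.06  ]
teal [ 0.3755 -0.1728  0.072 ]
blue [ 0.3285 -0.3179  0.072 ]
cA width [-0.001  -0.0588  0.    ]
us [0.5983 0.1903 0.014 ]
ub [0.5776 0.0253 0.014 ]
ut [ 0.5918 -0.0137  0.014 ]
ls [0.5267 0.1974 0.014 ]
lb [0.5083 0.0378 0.014 ]
lt [ 4.838e-01 -3.000e-04  1.400e-02]
stopU [0.6025 0.1972 0.014 ]
stopL [0.5251 0.2044 0.014 ]
pad [0.4382 0.2655 0.228 ] head [0.5698 0.2495 0.23  ] shaker [0.3918 0.0662 0.11  ]
dir [0.11959146 0.99282319] yaw of font y 1.450917951685677
bend mid [0.54295 0.03155] origin est [0.56268259 0.19536583]
gap 0.07029754016471668
head [0.56961889 0.25294957 0.        ]
pad [0.43766575 0.26884411 0.        ]
mouth [ 0.53840552 -0.00617728  0.        ]
c3 [0.54474387 0.04644235 0.        ]
```

Call:
apply_moves:
  deltas:
    - [30, 3.2, 3.5, 0, 0, 0, 0.115]
    - [30, 3.2, 3.5, 0, 0, 0, 0.115]
    - [30, 3.2, 3.5, 0, 0, 0, 0.115]
    - [30, 3.2, 3.5, 0, 0, 0, 0.115]
    - [30, 3.2, 3.5, 0, 0, 0, 0.115]
    - [30, 3.2, 3.5, 0, 0, 0, 0.115]
    - [30, 3.2, 3.5, 0, 0, 0, 0.115]
    - [30, 3.2, 3.5, 0, 0, 0, 0.115]
    - [30, 3.2, 3.5, 0, 0, 0, 0.115]
    - [30, 3.2, 3.5, 0, 0, 0, 0.115]
  grip_force: 10

```text
time_s: 1.15
ee_pos: [0.4839, -0.1735, 0.2304]
eef_rot: [-3.142, 0.0, 1.456]
force: [0.8, 0.0, -0.3]
grip_width: 0.0831
grip_force: 0.0
```

Call:
apply_moves:
  deltas:
    - [30, 0, 0, -4.5, 0, 0, 0]
    - [30, 0, 0, -4.5, 0, 0, 0]
    - [30, 0, 0, -4.5, 0, 0, 0]
    - [30, 0, 0, -4, 0, 0, 0]
    - [110, 0, 0, 0, 0, 0, 0]
    - [150, 0, 0, 0, 0, 0, 0]
    - [150, 0, 0, 0, 0, 0, 0]
    - [150, 0, 0, 0, 0, 0, 0]

```text
time_s: 1.95
ee_pos: [0.4841, -0.1758, 0.0577]
eef_rot: [3.138, 0.001, 1.451]
force: [-0.5, 0.3, 7.3]
grip_width: 0.06
grip_force: 10.0
```

Call:
apply_moves:
  deltas:
    - [150, 0, 0, 0.1, 0, 0, 0]
    - [150, 0, 0, 0.1, 0, 0, 0]
    - [150, 0, 0, 0, 0, 0, 0]

```text
time_s: 2.25
ee_pos: [0.4829, -0.1753, 0.0578]
eef_rot: [3.141, 0.0, 1.451]
force: [-1.3, 0.3, 3.5]
grip_width: 0.0594
grip_force: 10.0
```

Call:
apply_moves:
  deltas:
    - [150, 0.9, 1.5, 0, 0, 0, 0]
    - [150, 0.9, 1.5, 0, 0, 0, 0]
    - [150, 0.9, 1.5, 0, 0, 0, 0]
    - [150, 0.9, 1.5, 0, 0, 0, 0]
    - [150, 0.8, 1.5, 0, 0, 0, 0]
    - [150, 0, 0, 0, 0, 0, 0]
    - [150, 0, 0, 0, 0, 0, 0]

```text
time_s: 2.95
ee_pos: [0.5271, -0.1004, 0.0577]
eef_rot: [3.141, -0.0, 1.451]
force: [-0.3, 1.4, 2.7]
grip_width: 0.0597
grip_force: 10.0
```

Call:
apply_moves:
  deltas:
    - [150, 0.22, 1.8, 0, 0, 0, 0]
    - [150, 0.22, 1.8, 0, 0, 0, 0]
    - [150, 0.21, 1.8, 0, 0, 0, 0]
    - [150, 0.22, 1.8, 0, 0, 0, 0]
    - [150, 0.22, 1.8, 0, 0, 0, 0]
    - [150, 0.21, 1.8, 0, 0, 0, 0]
    - [150, 0, 0, 0, 0, 0, 0]

```text
time_s: 3.65
ee_pos: [0.54, 0.0084, 0.0577]
eef_rot: [3.141, -0.0, 1.452]
force: [-0.3, 2.3, 3.2]
grip_width: 0.0599
grip_force: 10.0
```

Call:
apply_moves:
  deltas:
    - [150, 0.22, 1.8, 0, 0, 0, 0]
    - [150, 0.21, 1.8, 0, 0, 0, 0]
    - [150, 0, 0, 0, 0, 0, 0]
    - [150, 0, 0, 0, 0, 0, 0]

```text
time_s: 4.05
ee_pos: [0.5443, 0.0428, 0.0576]
eef_rot: [3.141, -0.0, 1.451]
force: [-0.2, 1.7, 3.4]
grip_width: 0.0602
grip_force: 10.0
```

```bash
python3 - <<'E'
from h import *
c=snap('scene','s2.png');im=cv2.imread('pics/s2.png')
cv2.imwrite('pics/s2c.png',cv2.resize(im[120:250,220:400],None,fx=4,fy=4,interpolation=cv2.INTER_CUBIC));print(ctrl.get_obs()['force'])
E
```

```text
[0.17340698 2.31357137 3.26683034]
```

View pics/s2c.png

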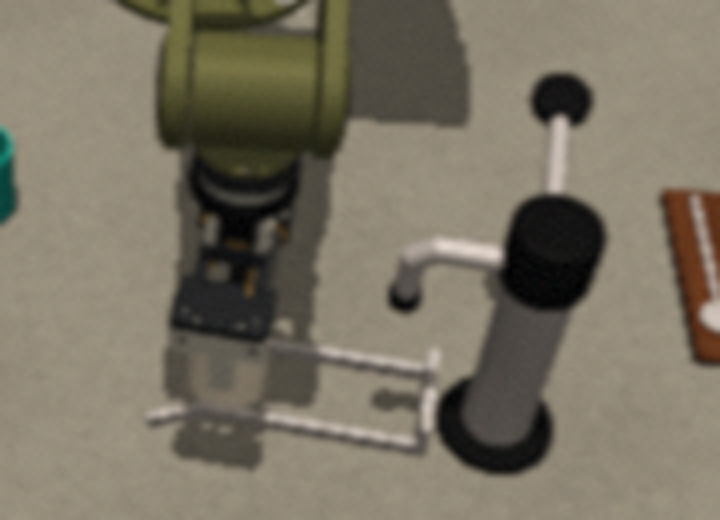

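The cup stands in the lane's straight part at crop (230,370). Releasing it and going to the far cup.

Call:
apply_moves:
  deltas:
    - [30, 0, 0, 0, 0, 0, 0]
    - [30, 0, 0, 0, 0, 0, 0]
    - [30, 0, 0, 1, 0, 0, 0]
    - [30, 0, 0, 4, 0, 0, 0]
    - [30, 0, 0, 4, 0, 0, 0]
    - [30, 0, 0, 4, 0, 0, 0]

```text
time_s: 4.7
ee_pos: [0.5439, 0.0435, 0.1896]
eef_rot: [-3.141, 0.0, 1.451]
force: [0.0, 0.1, -0.1]
grip_width: 0.0828
grip_force: 0.0
```

Call:
apply_moves:
  deltas:
    - [30, -1.2, -4.5, 0, 0, 0, 0]
    - [30, -1.2, -4.5, 0, 0, 0, 0]
    - [30, -1.2, -4.5, 0, 0, 0, 0]
    - [30, -1.2, -4.5, 0, 0, 0, 0]
    - [30, -1.2, -4.5, 0, 0, 0, 0]
    - [30, -1.2, -4.5, 0, 0, 0, 0]
    - [30, -1.2, -4.5, 0, 0, 0, 0]
    - [30, -1.2, -4.4, 0, 0, 0, 0]
    - [30, -1.2, -4.4, 0, 0, 0, 0]
    - [30, 0, 0, 0, 0, 0, 0]

```text
time_s: 5.7
ee_pos: [0.4342, -0.3635, 0.1878]
eef_rot: [-3.142, 0.001, 1.446]
force: [-0.1, -0.4, 0.9]
grip_width: 0.0831
grip_force: 0.0
```

Descend 13.2 cm with a small correction, settle, then close.

Call:
apply_moves:
  deltas:
    - [30, 0.1, 0.3, -4, 0, 0, 0]
    - [30, 0, 0, -4, 0, 0, 0]
    - [30, 0, 0, -4, 0, 0, 0]
    - [30, 0, 0, -1.3, 0, 0, 0]
    - [30, 0, 0, 0, 0, 0, 0]
    - [110, 0, 0, 0, 0, 0, 0]
    - [150, 0, 0, 0, 0, 0, 0]
    - [150, 0, 0, 0, 0, 0, 0]
    - [150, 0, 0, 0, 0, 0, 0]

```text
time_s: 6.6
ee_pos: [0.4377, -0.3567, 0.0557]
eef_rot: [3.14, 0.001, 1.451]
force: [-1.2, 0.9, 6.8]
grip_width: 0.059
grip_force: 10.0
```

Call:
apply_moves:
  deltas:
    - [150, 0, 0, 0.1, 0, 0, 0]
    - [150, 0, 0, 0.1, 0, 0, 0]
    - [150, 0.7, 2, 0, 0, 0, 0]
    - [150, 0.7, 2, 0, 0, 0, 0]
    - [150, 0.7, 2, 0, 0, 0, 0]
    - [150, 0.7, 2, 0, 0, 0, 0]
    - [150, 0.7, 2, 0, 0, 0, 0]
    - [150, 0.7, 2, 0, 0, 0, 0]
    - [150, 0.7, 2, 0, 0, 0, 0]
    - [150, 0.7, 2, 0, 0, 0, 0]

```text
time_s: 7.6
ee_pos: [0.4933, -0.1954, 0.0564]
eef_rot: [-3.141, -0.0, 1.451]
force: [-0.4, -0.1, -2.5]
grip_width: 0.0588
grip_force: 10.0
```

Call:
apply_moves:
  deltas:
    - [150, 0.7, 2, 0, 0, 0, 0]
    - [150, 0.7, 2, 0, 0, 0, 0]
    - [150, 0.7, 2, 0, 0, 0, 0]
    - [150, 0.7, 2, 0, 0, 0, 0]
    - [150, 0.6, 1.7, 0, 0, 0, 0]
    - [150, 0, 0, 0, 0, 0, 0]
    - [150, 0, 0, 0, 0, 0, 0]

```text
time_s: 8.3
ee_pos: [0.5271, -0.0994, 0.0563]
eef_rot: [-3.141, 0.0, 1.451]
force: [-0.6, -0.0, -1.9]
grip_width: 0.0589
grip_force: 10.0
```

Call:
apply_moves:
  deltas:
    - [150, 0.22, 1.8, -0.1, 0, 0, 0]
    - [150, 0.22, 1.8, 0, 0, 0, 0]
    - [150, 0.21, 1.8, 0, 0, 0, 0]
    - [150, 0.22, 1.8, 0, 0, 0, 0]
    - [150, 0.22, 1.8, 0, 0, 0, 0]
    - [150, 0.21, 1.8, 0, 0, 0, 0]
    - [150, 0.22, 1.8, 0, 0, 0, 0]
    - [150, 0.21, 1.7, 0, 0, 0, 0]
    - [150, 0, 0, 0, 0, 0, 0]

```text
time_s: 9.2
ee_pos: [0.5448, 0.0442, 0.0557]
eef_rot: [3.141, -0.0, 1.452]
force: [0.3, 0.8, 1.7]
grip_width: 0.0586
grip_force: 10.0
```

Call:
apply_moves:
  deltas:
    - [30, 0, 0, 0, 0, 0, 0]
    - [30, 0, 0, 0, 0, 0, 0]
    - [30, 0, 0, 1, 0, 0, 0]
    - [30, 0, 0, 4, 0, 0, 0]
    - [30, 0, 0, 4, 0, 0, 0]
    - [30, 0, 0, 4, 0, 0, 0]

```text
time_s: 9.8
ee_pos: [0.5443, 0.0431, 0.1878]
eef_rot: [3.141, 0.0, 1.45]
force: [0.4, 1.1, 0.3]
grip_width: 0.0834
grip_force: 0.0
```

Call:
apply_moves:
  deltas:
    - [30, 1.6, -3.7, 0, 0, 0, 0]
    - [30, 1.6, -3.7, 0, 0, 0, 0]
    - [30, 1.6, -3.7, 0, 0, 0, 0]
    - [30, 1.6, -3.6, 0, 0, 0, 0]
    - [30, 1.6, -3.6, 0, 0, 0, 0]
    - [30, 1.6, -3.5, 0, 0, 0, 0]
    - [30, 0, 0, 0, 0, 0, 0]
    - [30, 0, 0, 0, 0, 0, 0]

```text
time_s: 10.6
ee_pos: [0.6402, -0.1752, 0.1856]
eef_rot: [-3.141, -0.0, 1.449]
force: [0.2, 0.1, 0.2]
grip_width: 0.0829
grip_force: 0.0
```

```bash
python3 - <<'E'
from h import *
c=snap('top','t3.png');im=cv2.imread('pics/t3.png')
cv2.imwrite('pics/t3c.png',cv2.resize(im[130:280,150:350],None,fx=4,fy=4,interpolation=cv2.INTER_CUBIC))
E
```

```text
(no output)
```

View pics/t3c.png

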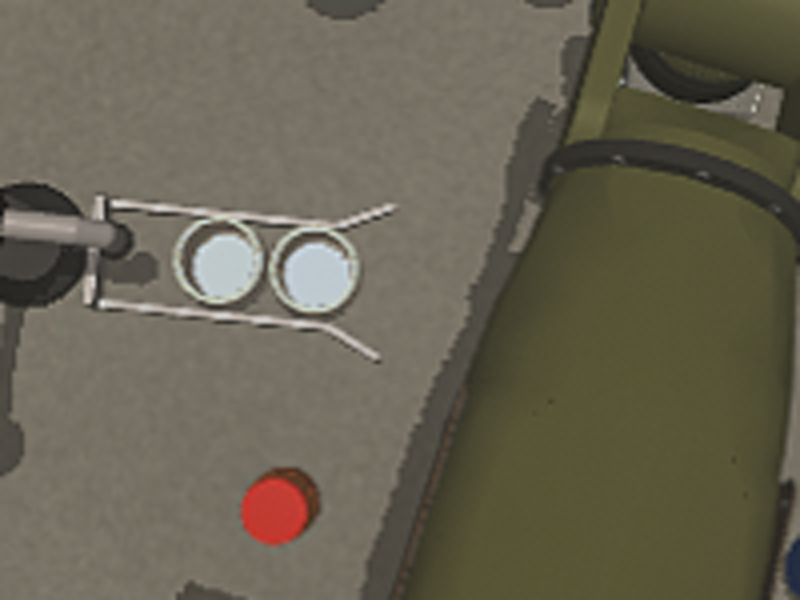

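Both cups stand in the lane at crop (219,260) and (314,269). Taking the third.

Call:
apply_moves:
  deltas:
    - [30, 0, 0, -4, 0, 0, 0]
    - [30, 0, 0, -4, 0, 0, 0]
    - [30, 0, 0, -4, 0, 0, 0]
    - [30, 0, 0, -0.9, 0, 0, 0]
    - [30, 0, 0, 0, 0, 0, 0]
    - [110, 0, 0, 0, 0, 0, 0]
    - [150, 0, 0, 0, 0, 0, 0]
    - [150, 0, 0, 0, 0, 0, 0]
    - [150, 0, 0, 0.1, 0, 0, 0]

```text
time_s: 11.55
ee_pos: [0.6407, -0.1743, 0.0582]
eef_rot: [3.141, 0.0, 1.451]
force: [-0.4, -0.2, -2.6]
grip_width: 0.0601
grip_force: 10.0
```

Call:
apply_moves:
  deltas:
    - [150, -1.6, 1.1, 0, 0, 0, 0]
    - [150, -1.6, 1.1, 0, 0, 0, 0]
    - [150, -1.6, 1.1, 0, 0, 0, 0]
    - [150, -1.6, 1.1, 0, 0, 0, 0]
    - [150, -1.6, 1.1, 0, 0, 0, 0]
    - [150, -1.6, 1.0, 0, 0, 0, 0]
    - [150, -1.6, 1.0, 0, 0, 0, 0]
    - [150, 0, 0, 0, 0, 0, 0]
    - [150, 0, 0, 0, 0, 0, 0]

```text
time_s: 12.45
ee_pos: [0.529, -0.0994, 0.058]
eef_rot: [3.141, 0.0, 1.451]
force: [-1.8, 1.2, 4.2]
grip_width: 0.0598
grip_force: 10.0
```

Call:
apply_moves:
  deltas:
    - [150, 0.0, 1.7, 0, 0, 0, 0]
    - [150, 0.21, 1.8, 0, 0, 0, 0]
    - [150, 0.21, 1.8, 0, 0, 0, 0]
    - [150, 0.21, 1.8, 0, 0, 0, 0]
    - [150, 0.21, 1.8, 0, 0, 0, 0]
    - [150, 0.22, 1.8, 0, 0, 0, 0]
    - [150, 0.18, 1.5, 0, 0, 0, 0]
    - [150, 0, 0, 0, 0, 0, 0]

```text
time_s: 13.25
ee_pos: [0.542, 0.024, 0.0579]
eef_rot: [3.14, -0.001, 1.452]
force: [0.9, 3.1, 5.7]
grip_width: 0.0596
grip_force: 10.5
```

Call:
apply_moves:
  deltas:
    - [150, 0.06, 0.5, 0, 0, 0, 0]
    - [150, 0.06, 0.5, 0, 0, 0, 0]
    - [150, 0.05, 0.4, 0, 0, 0, 0]
    - [150, 0.05, 0.4, 0, 0, 0, 0]
    - [150, 0, 0, 0, 0, 0, 0]
    - [150, 0, 0, 0, 0, 0, 0]

```text
time_s: 13.85
ee_pos: [0.5439, 0.0403, 0.0579]
eef_rot: [3.14, -0.0, 1.45]
force: [0.4, -0.1, 6.3]
grip_width: 0.0594
grip_force: 9.9
```

Call:
apply_moves:
  deltas:
    - [150, 0.02, 0.2, 0.1, 0, 0, 0]
    - [150, 0.02, 0.2, 0, 0, 0, 0]
    - [150, 0, 0, 0, 0, 0, 0]

```text
time_s: 14.15
ee_pos: [0.5433, 0.0447, 0.058]
eef_rot: [-3.141, 0.0, 1.451]
force: [1.1, -0.5, -3.0]
grip_width: 0.0595
grip_force: 9.9
```

```bash
python3 - <<'E'
from h import *
c=snap('top','t4.png');im=cv2.imread('pics/t4.png')
cv2.imwrite('pics/t4c.png',cv2.resize(im[160:230,165:265],None,fx=8,fy=8,interpolation=cv2.INTER_CUBIC));print(ctrl.get_obs()['force'])
E
```

```text
[ 0.38880979 -0.71174413 -2.79424757]
```

View pics/t4c.png

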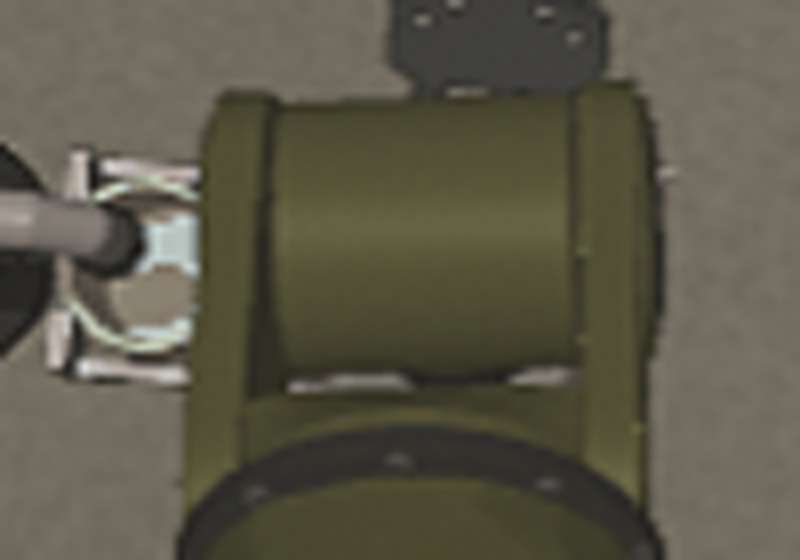

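The first cup's rim, left edge at crop (72,290), is about at the stop. I'll push on gently until force shows.

Call:
apply_moves:
  deltas:
    - [150, 0.02, 0.2, -0.1, 0, 0, 0]
    - [150, 0, 0, 0, 0, 0, 0]
    - [150, 0, 0, 0, 0, 0, 0]

```text
time_s: 14.5
ee_pos: [0.5442, 0.0465, 0.0578]
eef_rot: [3.14, 0.0, 1.451]
force: [0.6, -3.4, 2.9]
grip_width: 0.0594
grip_force: 9.9
```

Call:
apply_moves:
  deltas:
    - [150, 0.02, 0.2, 0, 0, 0, 0]
    - [150, 0, 0, 0, 0, 0, 0]
    - [150, 0, 0, 0, 0, 0, 0]

```text
time_s: 14.8
ee_pos: [0.5445, 0.0483, 0.0579]
eef_rot: [3.14, 0.0, 1.451]
force: [1.0, -6.5, 3.0]
grip_width: 0.0585
grip_force: 10.0
```

Call:
apply_moves:
  deltas:
    - [40, 0, 0, 0, 0, 0, 0]
    - [40, 0, 0, 0, 0, 0, 0]
    - [40, 0, 0, 1, 0, 0, 0]
    - [40, 0, 0, 4, 0, 0, 0]
    - [40, 0, 0, 4.5, 0, 0, 0]
    - [40, 0, 0, 4.5, 0, 0, 0]
    - [40, 0, 0, 4.5, 0, 0, 0]
    - [40, 0, 0, 4.5, 0, 0, 0]
    - [40, 0, 0, 2, 0, 0, 0]
    - [255, 0, 0, 0, 0, 0, 0]

```text
time_s: 15.8
ee_pos: [0.5444, 0.0489, 0.3113]
eef_rot: [3.136, -0.001, 1.451]
force: [0.5, 0.3, -1.0]
grip_width: 0.0741
grip_force: 0.0
```

Call:
apply_moves:
  deltas:
    - [255, -2.1, 4.3, 0, 0, 0, 0]
    - [255, -2.1, 4.3, 0, 0, 0, 0]
    - [255, -2.1, 4.3, 0, 0, 0, 0]
    - [255, -2.1, 4.3, 0, 0, 0, 0]
    - [255, -2.2, 4.4, 0, 0, 0, 0]
    - [255, 0, 0, 0, 0, 0, 0]
    - [255, 0, 0, 0, 0, 0, 0]

```text
time_s: 16.5
ee_pos: [0.4372, 0.2652, 0.3067]
eef_rot: [-3.14, 0.001, 1.453]
force: [-0.1, -0.0, 0.3]
grip_width: 0.0187
grip_force: 0.0
```

```bash
python3 - <<'E'
from h import *
c=snap('top','t5.png');im=cv2.imread('pics/t5.png')
cv2.imwrite('pics/t5c.png',cv2.resize(im[150:300,115:315],None,fx=4,fy=4,interpolation=cv2.INTER_CUBIC));print(ctrl.get_obs()['force'])
E
```

```text
[ 0.68499497 -0.76855058 -0.04880993]
```

View pics/t5c.png

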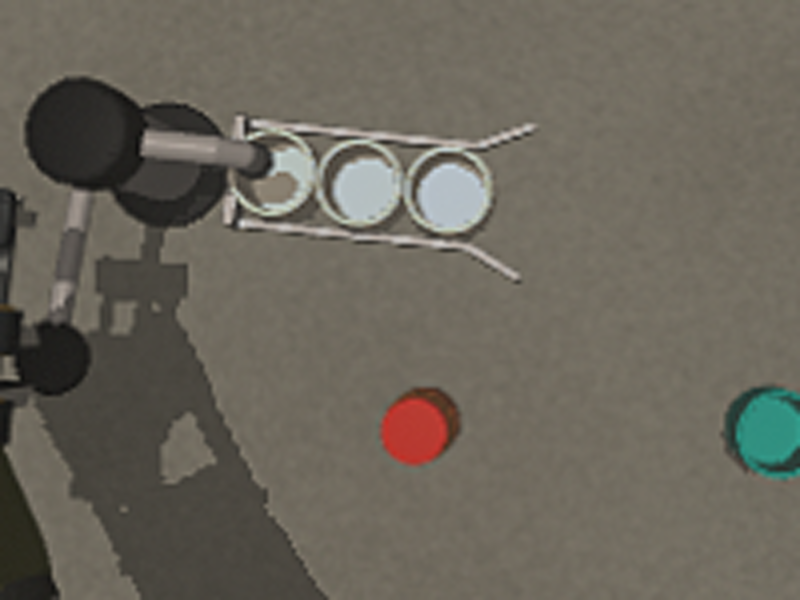

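Three cups in file at crop (273,172), (361,183), (448,191), and they look touching. Checking in tap coordinates.

```bash
python3 - <<'E'
from h import *
c=ctrl.camera('top');o=np.array([.5625,.194]);d=np.array([.1196,.9928]);n=np.array([d[1],-d[0]])
for u,v in[(273,172),(361,183),(448,191)]:
    p=hit(c,(u+.5)/4-.5+115,(v+.5)/4-.5+150,.072)[:2]-o;print((p@n).round(4),(p@d).round(4))
print(ctrl.get_obs()['ee_pos'],ctrl.get_obs()['grip_width'])
E
```

```text
-0.0013 -0.0312
-0.0028 -0.0916
-0.0022 -0.1507
[0.43817583 0.26393245 0.30692944] 0.010550234854176572
```

Call:
apply_moves:
  deltas:
    - [255, 0.1, 0.2, -1.5, 0, 0, 0]
    - [255, 0, 0, -1.5, 0, 0, 0]
    - [255, 0, 0, -1.0, 0, 0, 0]
    - [255, 0, 0, 0, 0, 0, 0]
    - [255, 0, 0, 0, 0, 0, 0]

```text
time_s: 17.1
ee_pos: [0.4393, 0.2663, 0.2678]
eef_rot: [3.141, -0.0, 1.45]
force: [-0.0, -0.5, -0.3]
grip_width: 0.0006
grip_force: 0.0
```

The cups are home (y ≈ -31, -92, -151 mm; x within 3 mm). Pressing down.

Call:
apply_moves:
  deltas:
    - [255, 0, 0, -0.8, 0, 0, 0]
    - [255, 0, 0, -0.8, 0, 0, 0]
    - [255, 0, 0, -0.5, 0, 0, 0]
    - [255, 0, 0, 0, 0, 0, 0]
    - [255, 0, 0, 0, 0, 0, 0]

```text
time_s: 17.6
ee_pos: [0.4389, 0.2668, 0.2467]
eef_rot: [3.142, -0.0, 1.451]
force: [-2.8, -0.4, 5.9]
grip_width: 0.0006
grip_force: 2.6
```

Call:
apply_moves:
  deltas:
    - [255, 0, 0, -0.4, 0, 0, 0]
    - [255, 0, 0, -0.4, 0, 0, 0]
    - [255, 0, 0, -0.4, 0, 0, 0]
    - [255, 0, 0, -0.3, 0, 0, 0]
    - [255, 0, 0, 0, 0, 0, 0]
    - [255, 0, 0, 0, 0, 0, 0]
    - [255, 0, 0, 0, 0, 0, 0]

```text
time_s: 18.3
ee_pos: [0.4387, 0.267, 0.232]
eef_rot: [-3.141, -0.001, 1.451]
force: [-5.6, 0.9, 8.1]
grip_width: 0.0005
grip_force: 3.8
```

```bash
python3 - <<'E'
from h import *
c=snap('scene','s6.png');im=cv2.imread('pics/s6.png')
cv2.imwrite('pics/s6c.png',cv2.resize(im[100:250,230:430],None,fx=4,fy=4,interpolation=cv2.INTER_CUBIC));o=ctrl.get_obs();print(o['ee_pos'],o['force'])
E
```

```text
[0.43868216 0.26696612 0.2320046 ] [-6.01669479  0.05213683  8.32643514]
```

View pics/s6c.png

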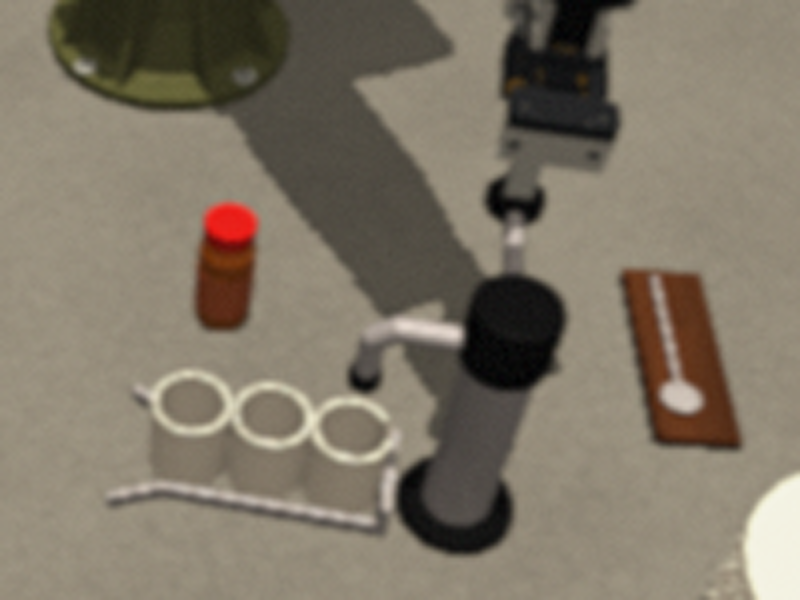

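The three cups stand in file at the stop, with rims at crop (192,403), (270,414), (352,430). The fingers press the pad at (516,200) with 8 N at half travel, which matches the half-way force given.

```bash
python3 -c "
from station import ctrl
print(ctrl.hand_in())"
```

```text
the job is handed in; nothing more can be done
None
```

The three cups stand in file against the stop, and I handed the job in with the arm holding the lever at half travel (about 8 N); the judge's verdict was not shown.

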